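Unload the finished bracket, clamp the fresh blank

ROBOT

A 6-joint arm with a two-finger parallel gripper is mounted at the origin on the work surface. World frame = base frame: x ahead of the robot, y to its left, z up, the work surface at z = 0. Lengths are in m, angles in rad, forces in N, time in s.
With the tool pointing down it reaches from about 0.25 to 0.8 m from the base axis. Payload 3.9 kg.
Tool frame: the origin (TCP) lies midway between the tips of the shut fingers; the grasp point (between the pads) lies behind it (r.pinch_z is the z of the grasp point in the tool frame, in m); z points along the fingers, x is the direction in which the jaws open and shut, and the axes are right-handed (so a half turn about z gives the same grasp; the last joint's range is limited). The gripper opens to 85 mm and grips with 20 to 120 N. Pads are 22 mm wide; open, the fingers measure 114 mm over their backs; the gripper's body (76 mm by 85 mm) begins 54 mm behind the grasp point. The pads swing forward as they close: fully open they stand 13 mm farther back than shut.
Start: joints at [-1.116, 0.26, -0.138, 1.173, 0, 1.571], TCP at [0.231, -0.472, 0.205] pointing down, gripper open.
Joint ranges: [-2.78, 2.78], [-0.83, 1.72], [-1.28, 1.37], [-1.9, 2.12], [-1.57, 1.48], [-3.14, 3.14]. Speed limits (rad/s): [2.57, 2.57, 3.14, 3.14, 3.14, 3.14].

INTERFACE

Orientations are given as [roll, pitch, yaw] about the fixed x, y, z axes, in that order (R = Rz(yaw) Ry(pitch) Rx(roll)).
In Python, from bench import r, imaging, spot_in, regions_of gives the robot as it stands.
- The arm moves only by the shell command python3 -m jog 'ROWS' [FORCE]. ROWS is text: rows parted by semicolons, each of 5 numbers parted by spaces: the closure, from 0 (fully open) to 1 (shut), then the shift along the world's x, y, z in cm, then the turn about the world's z in rad. A call has 1 to 12 rows; each row shifts and turns the pose as measured when the row begins; what a row does not reach is not made up. A row lasts 1/12 s, in which the tool goes at most 41.7 mm and 7.16 degrees, less where a joint would pass 70% of its speed; a pose out of reach is approached as far as the arm can. A call is refused whole if a number of a shift passes 4.17 or a number of a turn 0.125, either way. A call with a gripper value outside its range is refused whole. The fingers move at their own pace and stop on an object; FORCE is the grip in N (left out, the last holds). Time passes only in rows, so rows that do not move let the fingers close. It gives the time, the measured TCP pose, the force and the opening at its end, in the units of the state.
- r.observe(): the state, without advancing time (a new reading comes with each control period).
- imaging.get_image(name): name is "scene" or "top" or "wrist"; returns a dict with "img" (480x640x3 uint8, red, green, blue), "intrinsics" (3x3 intrinsics, pixels), "R" (3x3) and "t" (3): a world point X has camera coordinates R X + t; the wrist camera has in their place "mount" (4x4, takes a point from camera to tool coordinates, whose origin is the TCP and whose axes are the tool frame's). Camera axes: x right, y down, z forward; pixel columns grow to the right and rows downward; lengths in m; the calibration is good to about 2 mm. A picture is of the moment at which its call begins: read the wrist's pose just before it. There is no depth.
- r.finish_job(): hands the job in, once; it reports no verdict.
Trained networks look in a picture, given as the dict that the camera call returned (one of the last four; its "shot" number tells which), for a name from the list of things; names that differ only in an ending like _2 or _b are one class to them, and where a whole thing is asked for, a point or a joint stands for the part that bears it (a point fixed in the world has none). Each returns a list of dicts, best first, with "score" (0 to 1); they miss things now and then, are a little off and sometimes report something else, mostly with a low value. They report only what shows in the picture. A call takes as long as a camera call. They do not tell look-alikes from the thing itself.
- spot_in(picture, query): "centre" ([column, row] in pixels, amid what is visible of it).
- regions_of(picture, query): "pixels" (480x640 bool, what is visible of it) and "centre" ([column, row] in pixels, amid what is visible of it).
The state is a dict: "clock": time; "qpos": joint angles; "joint_vel": joint speeds; "tau": joint torques, N m; "tool_pos": TCP position; "tcp_rot": TCP orientation; "ft_force": force on the tool from outside, world axes, zero at the start; "torque": the same for the moment, N m; "width": opening from 0.0 (shut) to 1.0 (fully open).
Only numpy, scipy, OpenCV 4.12 (cv2) and the standard library are available. Lean on these libraries where they do the work, as an engineer would, in place of code of your own. Each camera call takes 0.05 s, during which the arm holds its last target. There are 200 camera calls.

TASK

One of the two sloping nests on the weld fixture holds a finished bracket (a tube with two ears welded on), the other a plain blank tube. Lift the finished bracket out and set it down gently, ears up and flat on the floor of the grey tray, with the bracket already there. Swing the toggle clamp down on the plain blank, without moving the blank from its seat, until the rubber foot bears on it firmly and stays so; leave the clamp of the emptied nest open and everything else where it is.

Things in the scene. Friction and masses are not known exactly. Their poses are not given: they have to be found in the camera images.
- welded_bracket: finished bracket: mild-steel rectangular tube, 110 mm long (its y) x 44 mm wide (its x) x 24 mm high (its z), 3 mm walls, open ends; origin at the centre of its underside, z out of its top; on its top two upright ear plates, at y = -45 and +45 mm, each 6 mm thick (y), 30 mm wide (x), 30 mm high, with a bead at the foot. About 0.42 kg. It starts in one of the two nests
- blank_tube: plain blank: mild-steel rectangular tube, 110 mm long (its y) x 44 mm wide (its x) x 24 mm high (its z), 3 mm walls, open ends; origin at the centre of its underside, z out of its top, no ears. About 0.34 kg. It starts in the other nest
- nest_1: steel nest, seat rising 25 degrees toward the robot. Origin: centre of the seat, under a tube's centre; x down the slope (away from the robot), y along the tube, z out of the seat. Seat: 26 mm wide (x) rib 22 mm over a slab, so 9 mm of tube overhangs each side. Lugs 12 mm high stop the tube's lower edge at |y| = 32..48 mm; end lugs 10 mm high. Clamp cheeks at x = -113..-87, up to z = 48 mm
- nest_2: steel nest, seat rising 25 degrees toward the robot. Origin: centre of the seat, under a tube's centre; x down the slope (away from the robot), y along the tube, z out of the seat. Seat: 26 mm wide (x) rib 22 mm over a slab, so 9 mm of tube overhangs each side. Lugs 12 mm high stop the tube's lower edge at |y| = 32..48 mm; end lugs 10 mm high. Clamp cheeks at x = -113..-87, up to z = 48 mm
- clamp_1 (a joint): hinge of nest_1's toggle clamp, about the nest's -y: 0 = foot touches a seated tube's top, below 0 = bearing on it (stop at -0.08), 1.6 = open, stop at 1.68. One rigid lever: at 0 its 100 mm arm with rubber foot points along the nest's +x and its handle along +z, leaning 0.2 rad to +x; growing, the handle swings to -x, the arm up. Stiff hinge, stays where left; 3 N at the ball moves it
- clamp_1_grip (a point): centre of the yellow ball, 32 mm across, that ends the handle of clamp_1 (above a yellow sleeve 18 mm thick), 105 mm from the hinge axis along the handle.
- clamp_1_hinge (a point): point on the hinge axis of clamp_1, 100 mm along -x and 40 mm along +z from the nest's origin
- clamp_2 (a joint): hinge of nest_2's toggle clamp, about the nest's -y: 0 = foot touches a seated tube's top, below 0 = bearing on it (stop at -0.08), 1.6 = open, stop at 1.68. One rigid lever: at 0 its 100 mm arm with rubber foot points along the nest's +x and its handle along +z, leaning 0.2 rad to +x; growing, the handle swings to -x, the arm up. Stiff hinge, stays where left; 3 N at the ball moves it
- clamp_2_grip (a point): centre of the yellow ball, 32 mm across, that ends the handle of clamp_2 (above a yellow sleeve 18 mm thick), 105 mm from the hinge axis along the handle.
- clamp_2_hinge (a point): point on the hinge axis of clamp_2, 100 mm along -x and 40 mm along +z from the nest's origin
- fixture: steel fixture plate 230 x 400 x 15 mm that carries both nests (their origins at x = 30, y = +100 (nest_1) and -100 mm (nest_2), 85 mm up); origin at the centre of its underside
- tray: grey plastic outfeed tray, outside 270 mm (its x) x 180 mm (its y) x 40 mm high, walls and floor 5 mm; origin at the centre of its underside
- earlier_bracket: an earlier finished bracket, same as welded_bracket, lying ears up in the far (+x) half of the tray; stays there
- ring: loose steel ring 34 mm across, 8 mm high, on the fixture plate between the nests; origin at the underside
- pin: loose steel pin 20 mm across, 35 mm high, standing on the fixture plate between the nests; origin at the underside
- spray_can: spray can 58 mm across, 170 mm high, standing on the table; origin at the underside
- hammer: hammer lying on the table right of the fixture; bystander
- wrench: wrench lying between robot and fixture; bystander
- brush: brush lying on the table right of the fixture; bystander
- square: dark steel corner piece, 70 mm legs, on the table right of the fixture; bystander
Mind the look-alikes: they are no part of the job. What is shaped like the welded_bracket but green or pink is not meant.

How it is judged:
At the end, for the whole second after the job is handed in: Finished bracket at rest on the tray floor, ears up (0.12 rad). Blank in its nest (6 mm along the seat, 4 mm off it, 0.08 rad), that nest's clamp closed (under 0.04 rad) and still pressing on it with over 1 N. Other clamp open (over 1.0 rad) (x of welded_bracket in the frame of tray between -0.112 and 0.112 m and y of welded_bracket in the frame of tray between -0.076 and 0.076 m and z of welded_bracket in the frame of tray below 0.012 m and angle between welded_bracket's own z axis and vertical below 0.12 rad and linear speed of each of welded_bracket, blank_tube below 0.02 m/s and ((x of blank_tube in the frame of nest_1 between -0.006 and 0.006 m and y of blank_tube in the frame of nest_1 between -0.006 and 0.006 m and z of blank_tube in the frame of nest_1 between -0.004 and 0.004 m and angle between the z axis of blank_tube and the z axis of nest_1, either way round below 0.08 rad and value of joint clamp_1 below 0.04 rad and contact force between clamp_1 and blank_tube above 1 N and value of joint clamp_2 above 1 rad) or (x of blank_tube in the frame of nest_2 between -0.006 and 0.006 m and y of blank_tube in the frame of nest_2 between -0.006 and 0.006 m and z of blank_tube in the frame of nest_2 between -0.004 and 0.004 m and angle between the z axis of blank_tube and the z axis of nest_2, either way round below 0.08 rad and value of joint clamp_2 below 0.04 rad and contact force between clamp_2 and blank_tube above 1 N and value of joint clamp_1 above 1 rad))); the robot touches nothing.
It fails at once if the finished bracket is dropped: moves faster than 0.6 m/s while the fingers do not hold it (contact force between the fingers and welded_bracket below 0.05 N and linear speed of welded_bracket above 0.6 m/s).
It fails at once if the plain blank is moved more than 12 mm (distance of blank_tube from where it was at the start of the episode above 0.012 m).
It fails at once if the earlier bracket is moved more than 30 mm (distance of earlier_bracket from where it was at the start of the episode above 0.03 m).
It fails at once if the clamp of the finished bracket's nest is closed while the blank is not in it (under 0.5 rad) ((value of joint clamp_1 below 0.5 rad and distance between blank_tube and nest_1 above 0.08 m) or (value of joint clamp_2 below 0.5 rad and distance between blank_tube and nest_2 above 0.08 m)).
It fails at once if a bystander (ring, pin, can, hammer, wrench, brush, corner piece) is moved more than 30 mm (distance of any of ring, pin, spray_can, hammer, wrench, brush, square from where it was at the start of the episode above 0.03 m).
It also fails if it takes over 61 s, if anything falls off the work surface, if the arm or the gripper's body presses on something with over 40 N, if the wrist force passes 120 N, or if a joint passes its speed limit or range.

## Working session

There is one attempt and no reset: what is moved stays moved. The work goes in short steps, Python scripts to look and compute and a shell command to move; the robot and the scene stay as the last step left them, time stands still between calls to the robot, and variables do not carry over. Pictures are saved under pics/ and viewed, about 8 in all and at most 12, crops included, and the job is handed in when it is done.

```bash
mkdir -p pics; ls; python3 - <<'E'
from bench import r, imaging, spot_in, regions_of
import cv2,numpy as np
print(r.observe(), r.pinch_z)
for n in ("scene","top"):
    p=imaging.get_image(n); cv2.imwrite(f"pics/{n}0.png",p["img"][:,:,::-1])
    print(n,p["intrinsics"],p["R"],p["t"])
    for q in ["welded_bracket","blank_tube","clamp_1","clamp_1_grip","fixture","tray","nest_1","earlier_bracket","ring","pin","spray_can"]:
        print(q,[(round(d["score"],2),np.round(d["centre"]).tolist()) for d in spot_in(p,q)])
E
```

```text
pics
{'clock': 0.0, 'qpos': array([-1.11601289e+00,  2.60697361e-01, -1.39389872e-01,  1.17269995e+00,
       -1.69833348e-06,  1.57080747e+00]), 'joint_vel': array([-0.00047989, -0.00013473, -0.00106236, -0.00049678,  0.00081443,
       -0.00126839]), 'tau': array([-1.53773381e-03, -4.05678964e+01,  2.53922904e+01,  1.86140329e-02,
       -1.61059920e-04,  1.22855300e-05]), 'tool_pos': array([ 0.23028866, -0.47096975,  0.20445009]), 'tcp_rot': array([ 3.14159093e+00,  1.99086181e-03, -1.11602404e+00]), 'ft_force': array([-0.42286025,  0.75496322,  0.05281433]), 'torque': array([-0.02634506, -0.026781  ,  0.00834134]), 'width': 1.000535336075685} -0.0187
scene [[500.93940107   0.         321.60625102]
 [  0.         500.93940107 244.44998918]
 [  0.           0.           1.        ]] [[ 0.51846506  0.85495564 -0.01564704]
 [ 0.49115873 -0.31272924 -0.81299663]
 [-0.69996935  0.41382516 -0.58205811]] [-0.18034874 -0.14240741  1.62869843]
welded_bracket [(0.96, [227.0, 269.0]), (0.74, [377.0, 204.0]), (0.65, [381.0, 295.0]), (0.58, [501.0, 279.0])]
blank_tube [(0.91, [294.0, 319.0])]

[... 666 characters left out ...]
881678  -0.02881927 -0.1506448 ]
 [ 0.15096179 -0.00914674 -0.98849728]] [-0.10083881  0.52969292  1.6292282 ]
welded_bracket [(0.97, [201.0, 340.0]), (0.7, [306.0, 196.0]), (0.58, [372.0, 321.0])]
blank_tube [(0.5, [296.0, 225.0]), (0.19, [369.0, 238.0])]
clamp_1 [(0.86, [294.0, 226.0]), (0.55, [367.0, 241.0])]
clamp_1_grip [(0.75, [371.0, 208.0]), (0.74, [298.0, 226.0])]
fixture [(0.83, [336.0, 223.0]), (0.21, [296.0, 222.0])]
tray [(0.74, [194.0, 245.0]), (0.69, [368.0, 205.0]), (0.26, [323.0, 242.0])]
nest_1 [(0.9, [369.0, 236.0]), (0.8, [300.0, 217.0]), (0.7, [342.0, 195.0])]
earlier_bracket [(0.68, [192.0, 221.0])]
ring []
pin [(0.52, [338.0, 194.0])]
spray_can [(0.91, [213.0, 160.0])]
```

```bash
python3 - <<'E'
import cv2
a=cv2.imread("pics/scene0.png")[170:430,150:530]; cv2.imwrite("pics/s0c.png",cv2.resize(a,(800,547),interpolation=cv2.INTER_CUBIC))
a=cv2.imread("pics/top0.png")[110:380,120:460]; cv2.imwrite("pics/t0c.png",cv2.resize(a,(755,600),interpolation=cv2.INTER_CUBIC))
E
```

```text
(no output)
```

View pics/s0c.png

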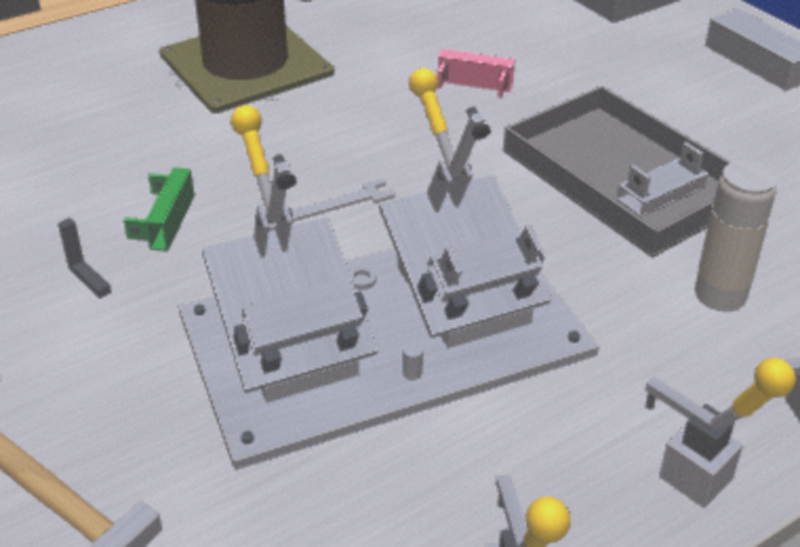

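View pics/t0c.png

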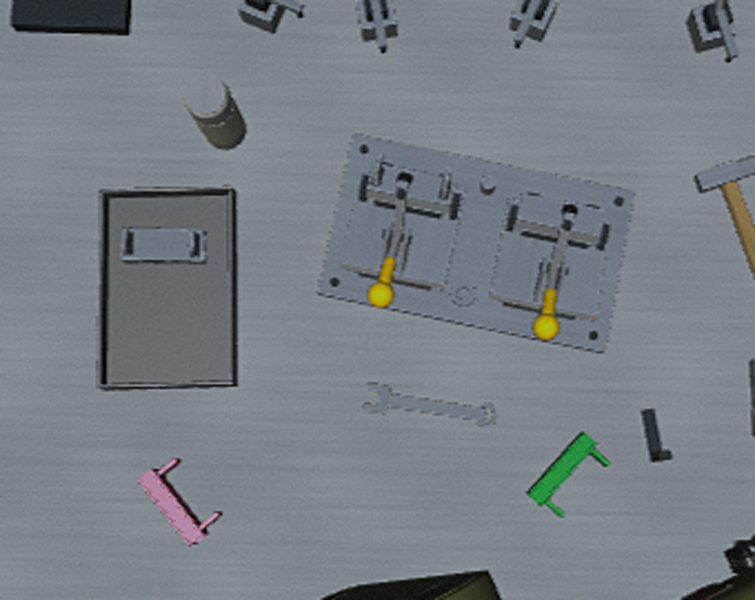

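The scene crop shows the right-hand nest (+y, nest_1) holding the eared bracket at crop (485,265), and the left-hand one (nest_2) holding the plain blank at (305,310). Both clamps are open, with balls at (424,82) and (246,121). The top crop shows the plate corners at (352,134), (634,190), (604,352) and (318,293), and the tray at left with the earlier bracket in its far half.

```bash
cat > h.py <<'E'
import numpy as np
from scipy.optimize import least_squares
S25,C25=np.sin(np.radians(25)),np.cos(np.radians(25))
def proj(c,X):
    q=c["R"]@np.asarray(X,float)+c["t"]; k=c["intrinsics"]; return np.array([k[0,0]*q[0]/q[2]+k[0,2],k[1,1]*q[1]/q[2]+k[1,2]])
def fx(f,p):  # fixture frame -> world, f=(x,y,yaw)
    c,s=np.cos(f[2]),np.sin(f[2]); return np.array([f[0]+c*p[0]-s*p[1],f[1]+s*p[0]+c*p[1],p[2]])
def nest(f,n,p): # nest frame -> world
    return fx(f,[.03+p[0]*C25+p[2]*S25,(.1 if n==1 else -.1)+p[1],.085-p[0]*S25+p[2]*C25])
def ball(f,n,th):
    a=np.pi/2-.2+th; return nest(f,n,[-.1+.105*np.cos(a),0,.04+.105*np.sin(a)])
E
python3 - <<'E'
from h import *
from bench import imaging
T=imaging.get_image("top");Sc=imaging.get_image("scene");W=imaging.get_image("wrist");print(W["mount"])
t=lambda u,v:np.array([120+u/2.2206,110+v/2.222]); s=lambda u,v:np.array([150+u/2.105,170+v/2.105])
co=[(.115,.2,.015),(.115,-.2,.015),(-.115,-.2,.015),(-.115,.2,.015)]
obs=[(T,t(*p),lambda f,q=q:fx(f,q)) for p,q in zip([(352,134),(634,190),(604,352),(318,293)],co)]
obs+=[(Sc,s(180,310),lambda f:fx(f,co[2])),(Sc,s(237,461),lambda f:fx(f,co[1])),(Sc,s(598,347),lambda f:fx(f,co[0]))]
obs+=[(T,t(380,295),lambda f:ball(f,1,f[3])),(Sc,s(424,82),lambda f:ball(f,1,f[3])),(T,t(546,327),lambda f:ball(f,2,f[4])),(Sc,s(246,121),lambda f:ball(f,2,f[4]))]
res=lambda f:np.concatenate([proj(c,g(f))-o for c,o,g in obs])
o=least_squares(res,[.45,0,-.2,1.6,1.6],loss="soft_l1");f=o.x;print(np.round(f,4));print(np.round(res(f).reshape(-1,2),1).tolist())
print("balls",ball(f,1,f[3]),ball(f,2,f[4]))
for e in(-.045,.045): print("ear",e,nest(f,1,[0,e,.042]))
tc=[(.135,.09,.04),(.135,-.09,.04),(-.135,-.09,.04),(-.135,.09,.04)];tp=[t(*p) for p in[(100,190),(236,188),(238,386),(101,388)]]
rt=lambda g:np.concatenate([proj(T,fx(g,q))-p for q,p in zip(tc,tp)])
g=least_squares(rt,[.45,.3,0]).x;print("tray",g,np.round(rt(g),1))
E
```

```text
[[ 9.99999518e-01  7.14728348e-04  6.73493253e-04 -1.37784994e-04]
 [-8.92333869e-04  9.47674764e-01  3.19236190e-01 -8.23065228e-02]
 [-4.10085405e-04 -3.19236637e-01  9.47674945e-01 -1.69016873e-01]
 [ 0.00000000e+00  0.00000000e+00  0.00000000e+00  1.00000000e+00]]
[ 0.6054 -0.1283 -0.1715  1.5563  1.5407]
[[-0.5, -0.2], [-0.3, -0.1], [-0.1, -0.1], [-1.0, 0.4], [-1.3, -1.9], [-1.5, 0.8], [0.8, -0.5], [-0.1, -0.5], [-0.6, 0.3], [-0.5, -0.4], [-0.1, 0.3]]
balls [ 0.49705587 -0.00807471  0.22713002] [ 0.46391081 -0.20531163  0.22842175]
ear -0.045 [ 0.66182004 -0.08228025  0.12306493]
ear 0.045 [0.67717857 0.0063996  0.12306493]
tray [0.52628481 0.28325337 0.06080399] [ 1.   0.3 -0.4 -0.6 -0.5 -0.4 -0.1  0.7]
```

```bash
python3 -m jog '0 0 0 4 0.12; 0 0 0 4 0.12; 0 0 0 3 0.12; 0 1 1 0 0.12; 0 1 1 0 0.12; 0 1 1 0 0.12; 0 1 1 0 0.12; 0 1 1 0 0.12; 0 1 1 0 0.12; 0 1 1 0 0.12; 0 1 1 0 0.12; 0 1 1 0 0.12'; python3 -c "
from bench import r;print(r.observe()['qpos'])"
```

```text
clock: 2.35
tool_pos: [0.3193, -0.3734, 0.3165]
tcp_rot: [3.135, 0.014, 0.38]
ft_force: [0.2, 0.4, -0.4]
width: 1.001
[-0.8528131   0.17753772  0.04028017  1.43225789 -0.01499386  0.33756994]
```

```bash
python3 -m jog '0 1.4 1.7 0 0.12; 0 1.4 1.7 0 0.12; 0 1.4 1.7 0 0.12; 0 1.4 1.7 0 0.12; 0 1.4 1.7 0 0.12; 0 1.4 1.7 0 0.12; 0 1.4 1.7 0 0.12; 0 1.4 1.7 0 0.12; 0 1.4 1.7 0 0.06; 0.3 1 1 0 0; 0.3 0 0 0 0' 20; cat >> h.py <<'E'
from scipy.spatial.transform import Rotation as Ro
def wcam():
    from bench import r,imaging
    s=r.observe(); p=imaging.get_image("wrist"); M=np.eye(4); M[:3,:3]=Ro.from_euler("xyz",s["tcp_rot"]).as_matrix(); M[:3,3]=s["tool_pos"]
    E=np.linalg.inv(M@p["mount"]); p["R"],p["t"]=E[:3,:3],E[:3,3]; return p
F=[.6054,-.1283,-.1715]
E
python3 - <<'E'
from h import *
from bench import spot_in
import cv2
p=wcam(); im=p["img"][:,:,::-1].copy()
for th in(1.5,1.55,1.6):
    u=proj(p,ball(F,2,th));print(th,u,ball(F,2,th));cv2.circle(im,(int(u[0]),int(u[1])),3,(0,0,255),-1)
for n in(1,2):
  for x in(-.022,.022):
    for y in(-.055,.055):
      u=proj(p,nest(F,n,[x,y,.024]));
      if abs(u).max()<2000: cv2.circle(im,(int(u[0]),int(u[1])),3,(255,0,255),-1)
print(spot_in(p,"clamp_2_grip"))
cv2.imwrite("pics/w1.png",im)
E
```

```text
clock: 3.27
tool_pos: [0.4624, -0.2003, 0.3169]
tcp_rot: [3.132, 0.013, 1.453]
ft_force: [-0.1, -1.0, -0.5]
width: 0.747
1.5 [314.38705752 236.52519804] [ 0.4665962  -0.20574784  0.23172776]
1.55 [314.7533134  230.58871846] [ 0.46333525 -0.20518304  0.22765297]
1.6 [315.10388309 224.96963601] [ 0.46027905 -0.2046537   0.22341786]
[{'centre': [307.0, 278.9], 'score': 0.73}]
```

View pics/w1.png

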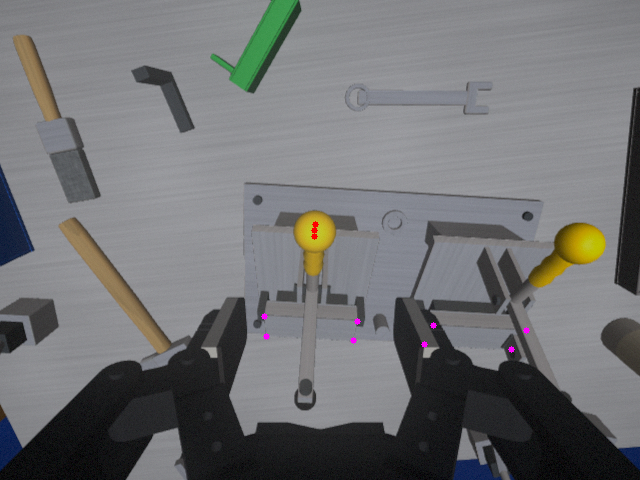

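The wrist view shows the ball of clamp_2 at (315,232), right where my model predicts it at 1.54 rad. The jaws straddle it, so I'm going down.

```bash
python3 -m jog '0.3 0.2 -0.5 -2.5 -0.05; 0.3 0 0 -2.5 0; 0.3 0 0 -2.5 0; 0.3 0 0 -2 0; 0.3 0 0 -1.5 0; 0.3 0 0 0 0' 20;
```

```text
clock: 3.87
tool_pos: [0.4596, -0.2123, 0.2052]
tcp_rot: [3.129, 0.019, 1.39]
ft_force: [-0.6, 0.7, -0.0]
width: 0.7
```

```bash
python3 -m jog '0.3 0.4 0.7 0 0; 0.3 0 0 0 0; 0.7 0 0 0 0; 0.7 0 0 0 0; 0.7 0 0 0 0; 0.7 0 0 0 0;0.7 0 0 0 0; 0.7 0 0 0 0' 20; python3 - <<'E'
from h import *
a=ball(F,2,1.54)
for th in np.arange(1.54,-.09,-.1): b=ball(F,2,th);print(round(th,2),np.round((b-a)*100,2),np.round(b,4))
b=ball(F,2,-.07);print(np.round((b-a)*100,2))
E
```

```text
clock: 4.53
tool_pos: [0.4641, -0.2062, 0.2088]
tcp_rot: [3.125, 0.018, 1.387]
ft_force: [0.2, 0.4, -1.6]
width: 0.31
1.54 [0. 0. 0.] [ 0.464  -0.2053  0.2285]
1.44 [ 0.68 -0.12  0.79] [ 0.4708 -0.2065  0.2364]
1.34 [ 1.43 -0.25  1.51] [ 0.4783 -0.2078  0.2436]
1.24 [ 2.25 -0.39  2.15] [ 0.4865 -0.2092  0.25  ]
1.14 [ 3.13 -0.54  2.7 ] [ 0.4953 -0.2107  0.2555]
1.04 [ 4.06 -0.7   3.16] [ 0.5046 -0.2123  0.2601]
0.94 [ 5.03 -0.87  3.52] [ 0.5143 -0.214   0.2637]
0.84 [ 6.04 -1.05  3.79] [ 0.5243 -0.2157  0.2663]
0.74 [ 7.06 -1.22  3.95] [ 0.5345 -0.2175  0.268 ]
0.64 [ 8.09 -1.4   4.  ] [ 0.5449 -0.2193  0.2685]
0.54 [ 9.12 -1.58  3.95] [ 0.5552 -0.2211  0.268 ]
0.44 [10.15 -1.76  3.8 ] [ 0.5654 -0.2229  0.2665]
0.34 [11.15 -1.93  3.55] [ 0.5755 -0.2246  0.2639]
0.24 [12.12 -2.1   3.19] [ 0.5852 -0.2263  0.2604]
0.14 [13.05 -2.26  2.74] [ 0.5945 -0.2279  0.2558]
0.04 [13.94 -2.41  2.19] [ 0.6034 -0.2294  0.2504]
-0.06 [14.76 -2.56  1.56] [ 0.6116 -0.2309  0.2441]
[14.84 -2.57  1.49]
```

```bash
python3 -m jog '1 0 0 -0.3 0; 1 0 0 0 0; 1 0 0 0 0' 25
```

```text
clock: 4.78
tool_pos: [0.4623, -0.2059, 0.2068]
tcp_rot: [3.128, 0.019, 1.387]
ft_force: [0.9, -0.1, -2.4]
width: 0.303
```

```bash
python3 -m jog '1 0.7 -0.1 0.8 0; 1 0.75 -0.1 0.7 0; 1 0.8 -0.15 0.65 0; 1 0.9 -0.15 0.55 0; 1 0.95 -0.15 0.45 0; 1 1 -0.2 0.35 0'; python3 -m jog '1 1 -0.2 0.3 0; 1 1 -0.2 0.15 0'
```

```text
clock: 5.28
tool_pos: [0.5115, -0.2156, 0.2446]
tcp_rot: [3.13, 0.023, 1.385]
ft_force: [0.6, 0.1, 0.4]
width: 0.0
clock: 5.45
tool_pos: [0.534, -0.2207, 0.2509]
tcp_rot: [3.126, 0.024, 1.384]
ft_force: [1.0, 0.2, -0.1]
width: 0.001
```

```bash
python3 -m jog '0.5 0 0 4 0; 0.3 -2 0.3 2 0; 0.3 -2 0.3 0 0; 0.3 0 0 0 0'; python3 - <<'E'
from h import *
from bench import spot_in
import cv2
p=wcam(); cv2.imwrite("pics/w2.png",p["img"][:,:,::-1])
print(spot_in(p,"clamp_2_grip"))
for th in np.arange(1.6,-.1,-.2): print(round(th,2),proj(p,ball(F,2,th)))
E
```

```text
clock: 5.78
tool_pos: [0.497, -0.216, 0.3118]
tcp_rot: [3.124, 0.026, 1.385]
ft_force: [-0.7, 0.2, 1.2]
width: 0.569
[{'centre': [326.7, 232.8], 'score': 0.81}, {'centre': [583.6, 234.7], 'score': 0.45}]
1.6 [328.8811869 177.2768535]
1.4 [328.92396375 201.42580387]
1.2 [328.99959371 230.4262452 ]
1.0 [329.10392396 262.04500194]
0.8 [329.22828708 293.463607  ]
0.6 [329.36112514 321.86669058]
0.4 [329.49055616 345.03758908]
0.2 [329.60676099 361.71242315]
0.0 [329.70330722 371.5998789 ]
```

View pics/w2.png

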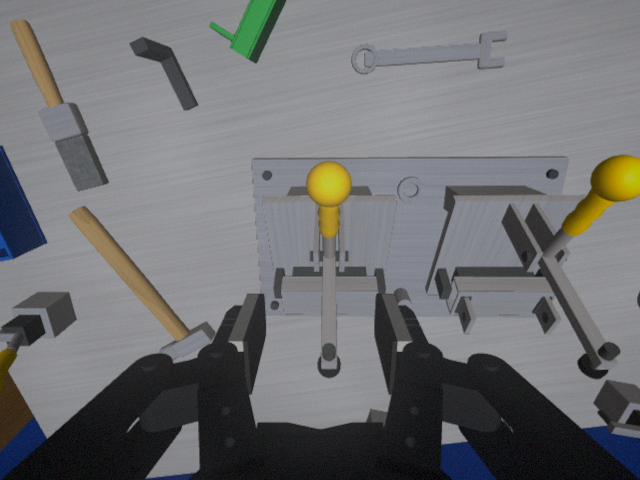

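The ball is still at (329,184), which is about 1.55 rad: the grip sat too high and slid off. I'm going lower this time.

```bash
python3 -m jog '0.3 -3 1 0 0; 0.3 -0.5 0.3 -2 0; 0.3 0 0 -3 0; 0.3 0 0 -3 0; 0.3 0 0 -2 0; 0.3 0 0 0 0' 40
```

```text
clock: 6.38
tool_pos: [0.4688, -0.2047, 0.2058]
tcp_rot: [3.116, 0.027, 1.385]
ft_force: [0.2, 1.0, -0.4]
width: 0.702
```

```bash
python3 -m jog '0.3 -0.5 0 -0.8 0; 0.3 0 0 0 0; 1 0 0 0 0; 1 0 0 0 0; 1 0 0 0 0; 1 0 0 0 0; 1 0 0 0 0; 1 0 0 0 0' 40; python3 -m jog '1 0.35 -0.05 0.4 0; 1 0.35 -0.05 0.35 0'
```

```text
clock: 7.05
tool_pos: [0.4663, -0.2071, 0.1992]
tcp_rot: [3.117, 0.031, 1.384]
ft_force: [-1.8, -2.0, -4.9]
width: 0.346
clock: 7.22
tool_pos: [0.4722, -0.2082, 0.2059]
tcp_rot: [3.121, 0.031, 1.384]
ft_force: [-0.4, -0.2, -6.1]
width: 0.342
```

```bash
python3 -m jog '1 0.7 -0.1 0.7 0; 1 0.75 -0.15 0.65 0'; python3 -m jog '1 0.8 -0.15 0.6 0; 1 0.85 -0.15 0.55 0'
```

```text
clock: 7.38
tool_pos: [0.4865, -0.2108, 0.2183]
tcp_rot: [3.123, 0.031, 1.385]
ft_force: [0.9, -1.2, -11.0]
width: 0.344
clock: 7.55
tool_pos: [0.503, -0.2136, 0.2287]
tcp_rot: [3.127, 0.031, 1.385]
ft_force: [0.2, -0.6, -9.8]
width: 0.342
```

```bash
python3 -m jog '1 0.95 -0.15 0.35 0; 1 1 -0.17 0.3 0; 1 1 -0.17 0.2 0; 1 1 -0.17 0.1 0; 1 1 -0.17 0 0'; python3 -m jog '1 1 -0.17 -0.05 0; 1 1 -0.17 -0.15 0; 1 1 -0.17 -0.25 0'
```

```text
clock: 7.97
tool_pos: [0.5557, -0.2227, 0.2391]
tcp_rot: [3.129, 0.031, 1.386]
ft_force: [1.2, -0.3, 0.7]
width: -0.002
clock: 8.22
tool_pos: [0.5921, -0.2282, 0.2392]
tcp_rot: [3.119, 0.031, 1.386]
ft_force: [0.5, 0.1, -0.2]
width: 0.001
```

```bash
python3 -m jog '0.7 0 0 4 0; 0.3 -4 0.7 3 0; 0.3 -4 0.7 0 0; 0.3 -2 0.3 0 0; 0.3 0 0 0 0'; python3 - <<'E'
from h import *
from bench import spot_in,regions_of
import cv2
p=wcam(); cv2.imwrite("pics/w3.png",p["img"][:,:,::-1])
hsv=cv2.cvtColor(p["img"],cv2.COLOR_RGB2HSV);m=cv2.inRange(hsv,(22,150,100),(32,255,255));n,l,st,c=cv2.connectedComponentsWithStats(m)
for i in range(1,n):
  if st[i,4]>200:print(st[i],c[i])
for th in np.arange(1.6,-.1,-.2): print(round(th,2),proj(p,ball(F,2,th)))
E
```

```text
clock: 8.63
tool_pos: [0.5042, -0.2117, 0.3091]
tcp_rot: [3.111, 0.029, 1.39]
ft_force: [0.3, -0.2, 0.2]
width: 0.692
[ 600  147   40   46 1583] [620.87871131 169.51042325]
[563 187  51  42 821] [586.51400731 208.27771011]
[ 296  237   49   49 1837] [320.19869352 261.14262384]
1.6 [321.78296567 167.59362544]
1.4 [321.3317464  192.10589053]
1.2 [320.99783051 221.62360666]
1.0 [320.82144117 253.83673096]
0.8 [320.82344528 285.83587799]
0.6 [320.99945311 314.7317945 ]
0.4 [321.32200023 338.27177888]
0.2 [321.74937536 355.19418022]
0.0 [322.23643888 365.23335273]
```

View pics/w3.png

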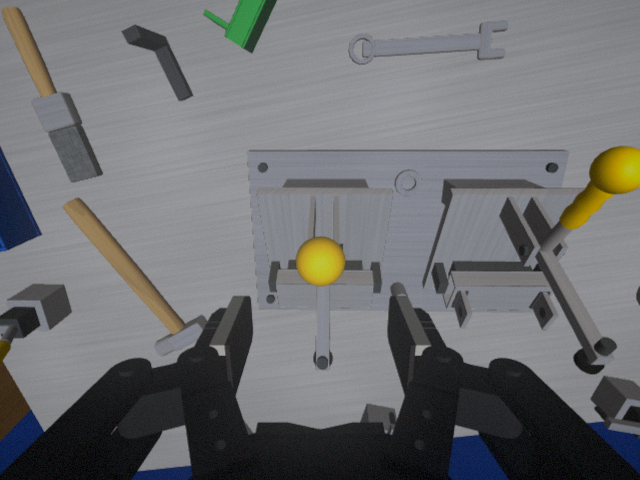

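The ball now shows at (320,261), which is about 0.95 rad, with the handle near upright. From here I push it forward with shut fingers from behind.

```bash
python3 -m jog '1 -2 0.3 0 0; 1 -1.5 0.3 0 0; 1 0 0 -2 0; 1 0 0 -2 0; 1 0 0 -1.5 0; 1 0 0 0 0; 1 0 0 0 0'
```

```text
clock: 9.27
tool_pos: [0.483, -0.2081, 0.2586]
tcp_rot: [3.089, 0.03, 1.392]
ft_force: [0.0, -0.5, 1.1]
width: 0.0
```

```bash
python3 -m jog '1 1 -0.17 0 0; 1 1 -0.17 0 0; 1 1 -0.17 0 0; 1 1 -0.17 0 0; 1 1 -0.17 0 0'; python3 -m jog '1 1 -0.17 -0.1 0; 1 1 -0.17 -0.3 0; 1 1 -0.17 -0.4 0'
```

```text
clock: 9.68
tool_pos: [0.5403, -0.2179, 0.2636]
tcp_rot: [3.081, 0.031, 1.392]
ft_force: [-0.2, 0.0, 0.3]
width: 0.004
clock: 9.93
tool_pos: [0.5773, -0.2244, 0.2588]
tcp_rot: [3.074, 0.032, 1.393]
ft_force: [-0.2, -0.2, -0.1]
width: -0.002
```

```bash
python3 -m jog '1 -1 0.2 3 0; 1 -3 0.5 2 0; 1 -3 0.5 0 0; 1 0 0 0 0'; cat > see.py <<'E'
from h import *
import cv2,sys
p=wcam(); cv2.imwrite(f"pics/{sys.argv[1]}.png",p["img"][:,:,::-1])
hsv=cv2.cvtColor(p["img"],cv2.COLOR_RGB2HSV);m=cv2.inRange(hsv,(22,150,100),(32,255,255));n,l,st,c=cv2.connectedComponentsWithStats(m)
for i in range(1,n):
  if st[i,4]>200:print(st[i],c[i])
for th in np.arange(1.6,-.1,-.2): print(round(th,2),proj(p,ball(F,2,th)).round())
E
python3 see.py w4
```

```text
clock: 10.27
tool_pos: [0.5112, -0.2124, 0.3053]
tcp_rot: [3.079, 0.03, 1.395]
ft_force: [-0.7, 0.1, -0.8]
width: -0.001
[ 609  134   31   49 1261] [625.92149088 158.59793814]
[568 176  55  44 881] [593.48013621 198.07491487]
[ 294  227   51   50 1945] [319.15938303 251.24215938]
1.6 [321. 155.]
1.4 [321. 180.]
1.2 [320. 211.]
1.0 [320. 244.]
0.8 [320. 277.]
0.6 [320. 306.]
0.4 [320. 330.]
0.2 [320. 346.]
0.0 [321. 356.]
```

```bash
python3 - <<'E'
from h import *
from bench import imaging,r
import cv2
p=wcam();print(p["intrinsics"][0],r.observe()["tool_pos"])
b=ball(F,2,.955);q=p["R"]@b+p["t"];print(b,q,"diam px",p["intrinsics"][0,0]*.032/q[2])
for n in("scene","top"):
    p=imaging.get_image(n);cv2.imwrite(f"pics/{n}5.png",p["img"][:,:,::-1])
    for th in(1.54,1.2,.95,.8): print(n,th,proj(p,ball(F,2,th)).round())
    s=proj(p,ball(F,2,.95));u,v=int(s[0]),int(s[1]);a=p["img"][v-60:v+60,u-80:u+80,::-1];cv2.imwrite(f"pics/{n}5c.png",cv2.resize(a,None,fx=3,fy=3,interpolation=cv2.INTER_CUBIC))
a=np.vstack([cv2.imread(f"pics/{n}5c.png") for n in("scene","top")]);cv2.imwrite("pics/st5.png",cv2.resize(a,(400,600)))
E
```

```text
[360.82904541   0.         319.73707973] [ 0.51564703 -0.21360475  0.30556132]
[ 0.51283529 -0.21375651  0.26322777] [0.00038752 0.00621673 0.2252323 ] diam px 51.26498044503065
scene 1.54 [267. 228.]
scene 1.2 [269. 225.]
scene 0.95 [272. 226.]
scene 0.8 [274. 228.]
top 1.54 [365. 257.]
top 1.2 [368. 246.]
top 0.95 [370. 236.]
top 0.8 [371. 230.]
```

View pics/st5.png

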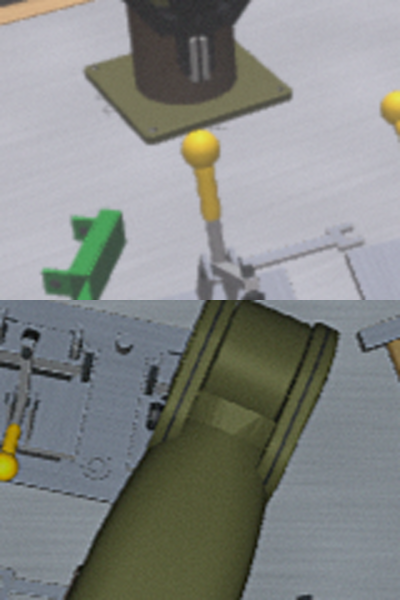

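```bash
python3 - <<'E'
from h import *
from bench import imaging,r
import cv2
s=r.observe();tp=s["tool_pos"];R=Ro.from_euler("xyz",s["tcp_rot"]).as_matrix();print(tp,s["width"],np.round(R,3).tolist(),s["qpos"])
p=imaging.get_image("scene");im=p["img"][:,:,::-1].copy()
w=wcam();iw=w["img"][:,:,::-1].copy()
for a,P in((im,p),(iw,w)):
  for d,c in((0,(0,0,255)),(-.0187,(255,0,255)),(-.06,(0,255,0))):
    u=proj(P,tp+R@[0,0,d]);print(u);cv2.circle(a,(int(u[0]),int(u[1])),1,c,-1)
u=proj(p,tp);u0,v0=int(u[0]),int(u[1]);a=cv2.resize(im[v0-50:v0+70,u0-60:u0+60],(480,480),interpolation=cv2.INTER_NEAREST)
b=cv2.resize(iw[240:480,160:480],(320,240));b=cv2.copyMakeBorder(b,0,240,0,0,0);cv2.imwrite("pics/chk.png",np.hstack([a,b]))
E
```

```text
[ 0.51625165 -0.21368311  0.30472118] -0.004826013951099808 [[0.174, 0.983, 0.061], [0.984, -0.172, -0.042], [-0.031, 0.067, -0.997]] [-0.38244222  0.2395161   0.08775207  1.34721073 -0.01613001 -0.20912707]
[271.51564085 209.55925317]
[270.91692885 201.15453054]
[269.55205372 181.99440559]
[319.24418675 282.46890738]
[319.18376079 300.12433625]
[318.99159329 356.27237499]
```

View pics/chk.png

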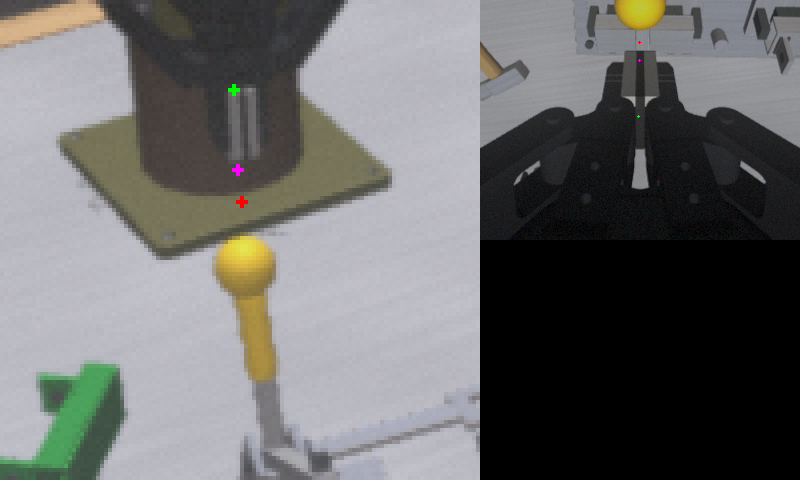

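The check picture shows the shut fingertips about 30 mm short of the reported TCP in both cameras. In the scene half they end at crop row 157, against row 202 for the projected TCP. This explains both slips, and why the push passed over the ball. I'll take the grasp point as about 50 mm above the reported TCP.

```bash
python3 -m jog '0.3 0 0 0 0; 0.3 0 0 -1 0; 0.3 0 0 -2.5 0; 0.3 0 0 -2.5 0; 0.3 0 0 -2 0; 0.3 0 0 -1 0; 0.3 0 0 0 0' 40
```

```text
clock: 11.15
tool_pos: [0.5211, -0.2145, 0.2094]
tcp_rot: [3.073, 0.031, 1.397]
ft_force: [-0.6, -0.1, -0.4]
width: 0.702
```

```bash
python3 -m jog '0.3 -0.6 0 0 0; 0.3 0 0 0 0; 1 0 0 0 0; 1 0 0 0 0; 1 0 0 0 0; 1 0 0 0 0; 1 0 0 0 0; 1 0 0 0 0'; python3 -m jog '1 0.6 -0.1 0.2 0; 1 0.8 -0.15 0.2 0'
```

```text
clock: 11.82
tool_pos: [0.5156, -0.2168, 0.2108]
tcp_rot: [3.073, 0.034, 1.396]
ft_force: [-0.5, -0.2, -3.5]
width: 0.354
clock: 11.98
tool_pos: [0.5259, -0.2186, 0.2137]
tcp_rot: [3.081, 0.034, 1.396]
ft_force: [-3.6, -0.1, -2.6]
width: 0.352
```

```bash
python3 -m jog '1 0.9 -0.16 0.1 0; 1 0.9 -0.16 0.1 0; 1 0.9 -0.16 0 0; 1 0.9 -0.16 0 0'; python3 -m jog '1 0.9 -0.16 -0.15 0; 1 0.9 -0.16 -0.2 0'
```

```text
clock: 12.32
tool_pos: [0.5606, -0.2248, 0.2158]
tcp_rot: [3.09, 0.035, 1.396]
ft_force: [-4.1, -1.0, -4.3]
width: 0.353
clock: 12.48
tool_pos: [0.5799, -0.2282, 0.2124]
tcp_rot: [3.091, 0.035, 1.396]
ft_force: [-5.0, -0.4, -2.6]
width: 0.348
```

```bash
python3 -m jog '1 0.85 -0.16 -0.4 0; 1 0.85 -0.16 -0.4 0'; python3 -m jog '1 0.8 -0.15 -0.5 0; 1 0.6 -0.1 -0.4 0'
```

```text
clock: 12.65
tool_pos: [0.5995, -0.2317, 0.2046]
tcp_rot: [3.09, 0.035, 1.396]
ft_force: [-5.8, -0.3, -2.2]
width: 0.35
clock: 12.82
tool_pos: [0.6155, -0.2346, 0.1947]
tcp_rot: [3.09, 0.035, 1.396]
ft_force: [-15.3, 1.4, 27.4]
width: 0.352
```

```bash
python3 -m jog '1 0.4 -0.06 -0.3 0;1 0.3 -0.05 -0.25 0'; python3 -m jog '1 0.4 -0.06 -0.3 0'
```

```text
clock: 12.98
tool_pos: [0.6166, -0.235, 0.193]
tcp_rot: [3.101, 0.037, 1.396]
ft_force: [-15.2, 2.0, 16.2]
width: 0.353
clock: 13.07
tool_pos: [0.6165, -0.235, 0.1928]
tcp_rot: [3.106, 0.038, 1.397]
ft_force: [-24.5, 4.6, 25.8]
width: 0.347
```

```bash
python3 -m jog '1 0.5 -0.08 -0.4 0; 0.6 0 0 0 0; 0.3 0 0 0 0; 0.3 0 0 0 0; 0.3 0 0 0 0; 0.3 0 0 3 0; 0.3 0 0 4 0; 0.3 0 0 3 0; 0.3 -2 0.3 1 0; 0.3 -2 0.3 0 0;0.3 -2 0.3 0 0; 0.3 0 0 0 0'; python3 see.py w6
```

```text
clock: 14.07
tool_pos: [0.5695, -0.2265, 0.3053]
tcp_rot: [3.091, 0.037, 1.399]
ft_force: [-0.2, -0.5, -0.3]
width: 0.7
[ 596   84   44   60 1000] [621.    119.205]
[ 304  214   44   98 2629] [325.90604793 269.59186002]
1.6 [329.  57.]
1.4 [329.  81.]
1.2 [328. 111.]
1.0 [327. 147.]
0.8 [327. 185.]
0.6 [327. 220.]
0.4 [326. 250.]
0.2 [326. 274.]
0.0 [327. 290.]
```

View pics/w6.png

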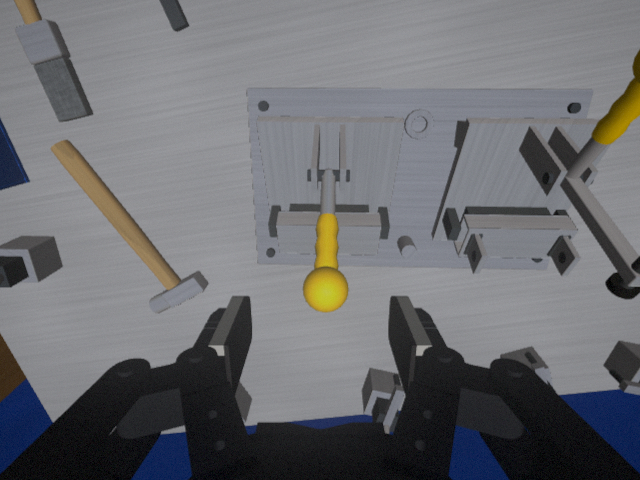

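The wrist view shows clamp_2 closed, its ball centred near (325,290) where the model puts 0 rad or below. The bracket ears are at about (476,250) and (564,250). Next I go past the +y ear on its downhill side.

```bash
python3 -m jog '0.6 2.3 3.2 0 0; 0.6 2.3 3.2 0 0; 0.6 2.3 3.2 0 0; 0.6 2.3 3.2 0 0; 0.6 2.3 3.2 0 0; 0.6 2.3 3.2 -1 0; 0.6 2.3 3.2 -3 0; 0.6 0 0 -4 0; 0.6 0 0 -3 0; 0.6 0 0 -2 0; 0.6 0 0 0 0'; python3 - <<'E'
from h import *
from bench import r
import cv2
p=wcam();im=p["img"][:,:,::-1].copy();print(r.observe()["tool_pos"])
for y in(-.048,-.042,.042,.048):
  for x in(-.015,.015):
    u=proj(p,nest(F,1,[x,y,.054]));print(x,y,u.round());cv2.circle(im,(int(u[0]),int(u[1])),2,(0,0,255),-1) if abs(u).max()<900 else 0
cv2.imwrite("pics/w7.png",im)
E
```

```text
clock: 15.03
tool_pos: [0.7488, 0.0044, 0.1692]
tcp_rot: [3.069, 0.031, 1.398]
ft_force: [-1.0, 0.3, -1.0]
width: 0.4
[0.74944221 0.00440079 0.17095914]
-0.015 -0.048 [120. 116.]
0.015 -0.048 [142. 164.]
-0.015 -0.042 [131. 116.]
0.015 -0.042 [152. 164.]
-0.015 0.042 [295. 116.]
0.015 0.042 [298. 164.]
-0.015 0.048 [307. 116.]
0.015 0.048 [309. 165.]
```

View pics/w7.png

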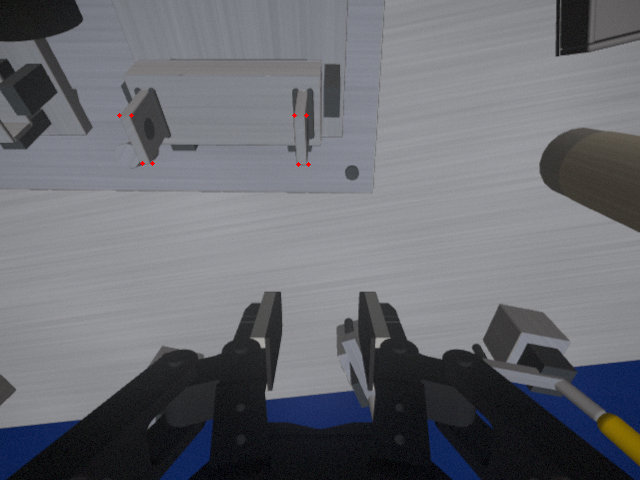

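The model's ear corners lie on the ear tops at (302,140) and (135,140). The fixture pose holds, so I align with the ear and descend.

```bash
python3 -m jog '0.6 -0.5 -1.2 -2 0; 0.6 0 0 -2.5 0; 0.6 0 0 -2.3 0; 0.6 0 0 -1.5 0; 0.6 0 0 0 0'
```

```text
clock: 15.5
tool_pos: [0.7544, -0.0083, 0.0946]
tcp_rot: [3.049, 0.026, 1.396]
ft_force: [-1.2, 0.8, -0.1]
width: 0.398
```

```bash
python3 -m jog '0.6 -1.1 0.2 -0.9 0; 0.6 -1.1 0.2 -0.4 0; 0.6 -1.1 0.2 0 0; 0.6 -1.1 0.2 0 0; 0.6 0 0 0 0'; python3 -c "
from bench import r;from h import *;s=r.observe();print(s['tool_pos'],Ro.from_euler('xyz',s['tcp_rot']).as_matrix()[:,2])"
```

```text
clock: 15.92
tool_pos: [0.7194, -0.0017, 0.0923]
tcp_rot: [3.032, 0.023, 1.393]
ft_force: [0.3, -0.3, -0.5]
width: 0.395
[ 0.71941868 -0.00165842  0.09225835] [ 0.10358561 -0.04166641 -0.99374742]
```

```bash
python3 -m jog '0.6 -1.1 0.2 -0.6 0; 0.6 -1.1 0.2 -0.6 0; 0.6 -0.9 0.15 -0.5 0; 0.6 0 0 0 0; 0.6 0 0 0 0'; python3 -c "
from bench import r;from h import *;s=r.observe();z=Ro.from_euler('xyz',s['tcp_rot']).as_matrix()[:,2];print(s['tool_pos'],z,s['tool_pos']-.05*z)"
```

```text
clock: 16.33
tool_pos: [0.7007, 0.003, 0.0883]
tcp_rot: [3.009, 0.018, 1.391]
ft_force: [0.8, 0.3, 0.8]
width: 0.399
[0.70072039 0.00304537 0.08825511] [ 0.12718088 -0.04160573 -0.99100655] [0.69436135 0.00512566 0.13780544]
```

```bash
python3 -m jog '0.6 -0.6 0.1 -0.6 0; 0.6 0 0 0 0;0.6 0 0 0 0'; python3 -c "
from bench import r;from h import *;s=r.observe();z=Ro.from_euler('xyz',s['tcp_rot']).as_matrix()[:,2];print(s['tool_pos'],z,s['tool_pos']-.05*z,s['qpos'],s['joint_vel'],s['tau'],s['ft_force'])"
```

```text
clock: 16.58
tool_pos: [0.6996, 0.0037, 0.0857]
tcp_rot: [3.001, 0.017, 1.39]
ft_force: [0.4, -0.1, -0.0]
width: 0.396
[0.69960585 0.0036903  0.08567579] [ 0.13515535 -0.04161919 -0.98994993] [0.69284808 0.00577126 0.13517329] [ 0.02773113  0.51938447 -0.0646122   0.85230723 -0.04536628  0.20384001] [ 0.00115799  0.00487899 -0.0062395   0.00938267  0.00211173  0.00032154] [ 3.49906145e-02 -5.36332297e+01  2.42756170e+01 -1.00067329e+00
 -1.63958422e-01  7.04550366e-04] [ 0.38405141 -0.06677048 -0.04314097]
```

```bash
python3 -m jog '0.6 -2 0.1 -1.1 0'; python3 -m jog '0.6 0 0 0 0'; python3 -c "
from bench import r;from h import *;s=r.observe();z=Ro.from_euler('xyz',s['tcp_rot']).as_matrix()[:,2];print(s['tool_pos'],z,s['tool_pos']-.05*z,s['ft_force'])"
```

```text
clock: 16.67
tool_pos: [0.6864, 0.0045, 0.0778]
tcp_rot: [2.99, 0.015, 1.39]
ft_force: [12.4, 1.5, 30.7]
width: 0.401
clock: 16.75
tool_pos: [0.6888, 0.0042, 0.0796]
tcp_rot: [2.983, 0.015, 1.39]
ft_force: [0.1, 0.2, 0.0]
width: 0.403
[0.68876113 0.00420354 0.07955355] [ 0.15283579 -0.04272893 -0.98732743] [0.68111934 0.00633999 0.12891992] [0.06439401 0.15983617 0.01099115]
```

```bash
python3 -m jog '1 0 0 0.4 0; 1 0 0 0.1 0; 1 0 0 0.1 0; 1 0 0 0.1 0; 1 0 0 0.1 0; 1 0 0 0.1 0' 80; python3 -c "
from bench import r;from h import *;s=r.observe();z=Ro.from_euler('xyz',s['tcp_rot']).as_matrix()[:,2];print(s['tool_pos'],z,s['tool_pos']-.05*z,s['ft_force'])"
```

```text
clock: 17.25
tool_pos: [0.6878, 0.0042, 0.0873]
tcp_rot: [2.988, 0.014, 1.39]
ft_force: [0.8, 0.3, -2.9]
width: 0.054
[0.68781856 0.00424346 0.08726088] [ 0.14784363 -0.04160342 -0.98813532] [0.68042638 0.00632363 0.13666765] [ 0.84922967  0.29089191 -2.92309377]
```

```bash
python3 -m jog '1 0 0 0 0; 1 0 0 0.5 0; 1 0.1 0 0.5 0; 1 0.2 0 0.5 0; 1 0.2 0 0.5 0' 120; python3 -c "
from bench import r;from h import *;s=r.observe();print(s['tool_pos'],s['ft_force'],s['torque'])"
```

```text
clock: 17.67
tool_pos: [0.6897, 0.0046, 0.1054]
tcp_rot: [2.996, 0.015, 1.39]
ft_force: [-0.0, -0.1, -3.7]
width: 0.042
[0.68967713 0.00456214 0.10540431] [-0.03178209 -0.06929186 -3.70821019] [ 0.22427981  0.15806867 -0.03764942]
```

```bash
python3 -m jog '1 1 0 1 0; 1 1 0 1.5 0; 1 1 0 2 0; 1 0.5 0.5 2 0; 1 0 1.5 2 0; 1 0 2 1.5 0; 1 0 2 0.5 0; 1 0 2 0 0; 1 0 2 0 0; 1 0 2 0 0; 1 0 2 0 0; 1 0 2 0 0'; python3 -m jog '1 -1 2 0 0.05; 1 -2 1.5 0 0.05; 1 -2 1.5 0 0.05; 1 -2 1.5 0 0.05'
```

```text
clock: 18.67
tool_pos: [0.7272, 0.1656, 0.2226]
tcp_rot: [2.992, 0.014, 1.381]
ft_force: [0.1, -0.2, -4.1]
width: 0.041
clock: 19.0
tool_pos: [0.6597, 0.2366, 0.2224]
tcp_rot: [2.989, 0.012, 1.59]
ft_force: [0.5, 0.3, -2.9]
width: 0.042
```

```bash
python3 -m jog '1 -2.4 1.1 0 0; 1 -2.4 1.1 0 0; 1 -2.4 1.1 0 0; 1 -2.4 1.1 0 0; 1 -2.4 1.1 0 0; 1 -2.2 1 0 0; 1 -2 0.9 0 0; 1 -1 0.5 0 0; 1 0 0 0 0'; python3 - <<'E'
from h import *
from bench import imaging,r
import cv2
s=r.observe();z=Ro.from_euler('xyz',s['tcp_rot']).as_matrix()[:,2];print(s['tool_pos'],s['tool_pos']-.05*z)
p=imaging.get_image("scene");a=p["img"][130:330,340:560,::-1];cv2.imwrite("pics/s8.png",cv2.resize(a,(660,600),interpolation=cv2.INTER_CUBIC))
E
```

```text
clock: 19.75
tool_pos: [0.4759, 0.3225, 0.2267]
tcp_rot: [2.988, 0.007, 1.597]
ft_force: [-0.5, -0.7, -3.7]
width: 0.04
[0.47589257 0.32251943 0.22670668] [0.46822683 0.32265302 0.27611537]
```

View pics/s8.png

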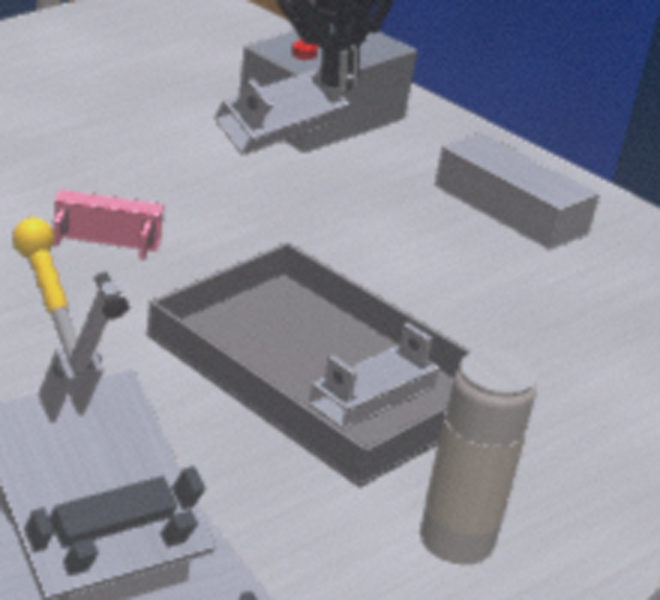

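The scene crop shows the bracket held by its +y ear at (340,70), still tilted, above the near half of the tray. The earlier bracket is at (375,375) and nest_1 is empty. Lowering.

```bash
python3 -m jog '1 0 0 -1.5 0; 1 0 0 -2.5 0; 1 0 0 -2.8 0; 1 0 0 -2.8 0; 1 0 0 -2.8 0; 1 0 0 -2.2 0; 1 0 0 -1 0; 1 0 0 -0.5 0'
```

```text
clock: 20.47
tool_pos: [0.4919, 0.3222, 0.0668]
tcp_rot: [2.966, 0.0, 1.588]
ft_force: [0.0, 0.0, -3.0]
width: 0.043
```

```bash
python3 -m jog '1 -1.5 0 -0.8 0; 1 -1 0 -1 0; 1 -0.4 0 -0.8 0; 1 -0.2 0 -0.6 0; 1 0 0 -0.4 0'; python3 -m jog '1 -0.1 0 -0.5 0; 1 -0.1 0 -0.4 0'
```

```text
clock: 20.88
tool_pos: [0.4679, 0.322, 0.0304]
tcp_rot: [2.959, -0.001, 1.582]
ft_force: [0.3, -0.9, -2.7]
width: 0.04
clock: 21.05
tool_pos: [0.4683, 0.3229, 0.0218]
tcp_rot: [2.956, -0.003, 1.581]
ft_force: [0.7, 0.2, -3.6]
width: 0.038
```

```bash
python3 -m jog '1 0 0 -0.4 0; 1 0 0 -0.3 0' 50; python3 -m jog '1 0 0 -0.3 0; 1 0 0 -0.3 0'
```

```text
clock: 21.22
tool_pos: [0.4699, 0.324, 0.0157]
tcp_rot: [2.953, -0.005, 1.581]
ft_force: [-10.7, -2.8, 30.9]
width: 0.043
clock: 21.38
tool_pos: [0.47, 0.3242, 0.0156]
tcp_rot: [2.951, -0.005, 1.582]
ft_force: [-12.7, -4.2, 28.8]
width: 0.043
```

```bash
python3 -m jog '1 0 0 -0.2 0; 1 0 0 -0.3 0; 1 0 0 -0.3 0' 20; python3 -m jog '1 0 0 -0.4 0; 1 0 0 -0.4 0'
```

```text
clock: 21.63
tool_pos: [0.47, 0.3241, 0.0158]
tcp_rot: [2.947, -0.007, 1.582]
ft_force: [-11.5, -4.3, 25.0]
width: 0.042
clock: 21.8
tool_pos: [0.4702, 0.3243, 0.0157]
tcp_rot: [2.942, -0.008, 1.582]
ft_force: [-14.1, -5.5, 34.0]
width: 0.041
```

```bash
python3 -m jog '1 -0.4 0 -0.1 0; 1 -0.5 0 -0.1 0; 1 -0.5 0 -0.15 0'; python3 -m jog '1 -0.5 0 -0.2 0; 1 -0.5 0 -0.25 0'
```

```text
clock: 22.05
tool_pos: [0.4599, 0.326, 0.0172]
tcp_rot: [2.933, -0.012, 1.582]
ft_force: [1.2, 0.0, -0.6]
width: 0.042
clock: 22.22
tool_pos: [0.4566, 0.3271, 0.0163]
tcp_rot: [2.917, -0.012, 1.581]
ft_force: [6.1, -5.6, 14.6]
width: 0.04
```

```bash
python3 -m jog '1 -0.6 0 -0.3 0; 1 -0.5 0 -0.3 0';  python3 -m jog '1 -0.3 0 -0.3 0'; python3 - <<'E'
from bench import imaging
import cv2,numpy as np
p=imaging.get_image("scene");a=cv2.resize(p["img"][180:290,390:500,::-1],(500,500),interpolation=cv2.INTER_CUBIC)
w=imaging.get_image("wrist")["img"][:,:,::-1];w=cv2.resize(w,(300,225));w=cv2.copyMakeBorder(w,0,275,0,0,0);cv2.imwrite("pics/s9.png",np.hstack([a,w]))
E
```

```text
clock: 22.38
tool_pos: [0.4561, 0.3276, 0.0164]
tcp_rot: [2.893, -0.01, 1.577]
ft_force: [3.4, -6.3, 16.4]
width: 0.037
clock: 22.47
tool_pos: [0.4565, 0.3277, 0.0164]
tcp_rot: [2.885, -0.009, 1.575]
ft_force: [-4.9, -5.7, 24.1]
width: 0.038
```

View pics/s9.png

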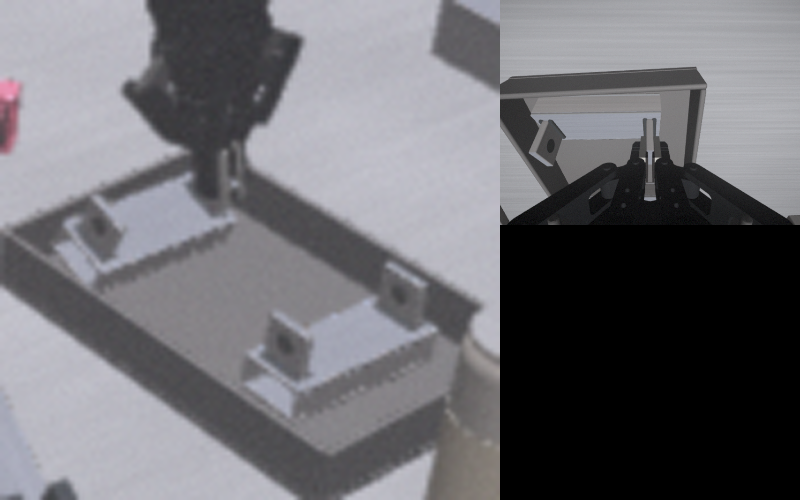

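The crop shows the bracket in the near half of the tray, front edge down and rear edge still raised by roughly 20 degrees. I press a bit harder, with the contact behind the pivot edge, so it turns in the pads.

```bash
python3 -m jog '1 -0.2 0 -0.6 0'; python3 -m jog '1 -0.2 0 -0.75 0;1 -0.2 0 -0.75 0' 20; python3 -m jog '1 -0.3 0 -0.8 0;1 -0.3 0 -0.8 0' 20
```

```text
clock: 22.65
tool_pos: [0.4576, 0.3283, 0.016]
tcp_rot: [2.876, -0.009, 1.575]
ft_force: [-25.1, -12.5, 78.9]
width: 0.04
clock: 22.82
tool_pos: [0.4598, 0.3316, 0.0157]
tcp_rot: [2.856, -0.016, 1.575]
ft_force: [-27.5, -10.3, 73.9]
width: 0.044
clock: 22.98
tool_pos: [0.4591, 0.3321, 0.0159]
tcp_rot: [2.835, -0.017, 1.575]
ft_force: [-23.4, -15.5, 70.4]
width: 0.039
```

```bash
python3 -m jog '1 0 0 -0.1 0;1 0 0 -0.15 0;1 0 0 -0.15 0;1 0 0 -0.15 0;1 0 0 -0.15 0;1 0 0 -0.15 0;1 0 0 -0.15 0;1 0 0 -0.15 0;1 0 0 -0.15 0;1 0 0 -0.15 0' 40
```

```text
clock: 23.82
tool_pos: [0.4597, 0.3341, 0.0167]
tcp_rot: [2.819, -0.02, 1.578]
ft_force: [-10.6, -3.4, 27.5]
width: 0.04
```

```bash
python3 -m jog '1 0 0 0 0; 1 0 0 0 0' 20; python3 -m jog '0.93 0 0 0 0; 0.9 0 0 0 0; 0.87 0 0 0 0; 0.84 0 0 0 0; 0.8 0 0 0 0; 0.75 0 0 0 0'; python3 - <<'E'
from bench import imaging
import cv2,numpy as np
p=imaging.get_image("scene");a=cv2.resize(p["img"][180:290,390:500,::-1],(500,500),interpolation=cv2.INTER_CUBIC)
w=imaging.get_image("wrist")["img"][:,:,::-1];w=cv2.resize(w[100:400,0:480],(300,188));w=cv2.copyMakeBorder(w,0,312,0,0,0);cv2.imwrite("pics/s10.png",np.hstack([a,w]))
E
```

```text
clock: 23.98
tool_pos: [0.4593, 0.3337, 0.017]
tcp_rot: [2.819, -0.018, 1.578]
ft_force: [-1.1, 0.1, 5.6]
width: 0.043
clock: 24.48
tool_pos: [0.4578, 0.3329, 0.0121]
tcp_rot: [2.825, -0.014, 1.578]
ft_force: [-0.2, -0.7, 0.4]
width: 0.254
```

View pics/s10.png

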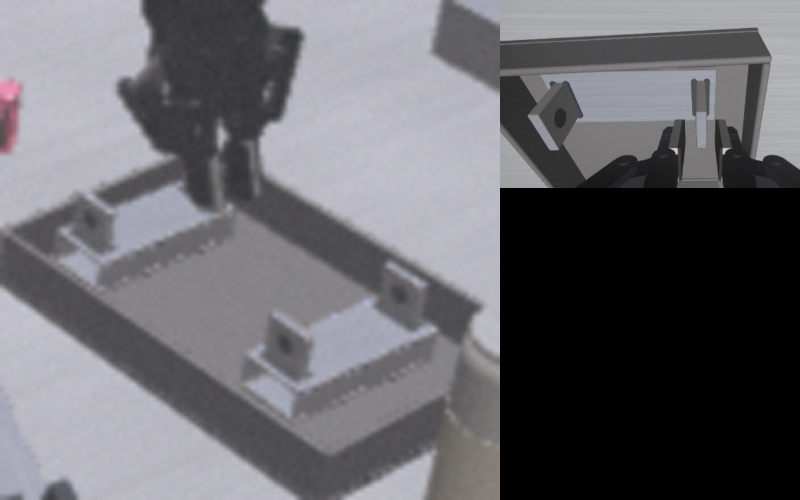

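The crop shows the near bracket now standing flat and ears up like the earlier one, with the ear free between the opened fingers. Retreating upward.

```bash
python3 -m jog '0.7 0 0 1.5 0; 0.7 -0.2 0 2 0; 0.7 -0.3 0 3 0; 0.7 -0.5 0 4 0; 0.7 -0.5 0 4 0; 0.7 -1 0 4 0; 0.7 -1 0 3 0; 0.7 -2 1 0 0; 0.7 -3 2 0 0; 0.7 -3 3 0 0; 0.7 -2 3 0 0; 0.7 0 0 0 0'; python3 - <<'E'
from h import *
from bench import imaging,regions_of,r
import cv2
G=[.5263,.2833,.0608]
T=imaging.get_image("top");S=imaging.get_image("scene")
for n,p in(("top",T),("scene",S)):
    hsv=cv2.cvtColor(p["img"],cv2.COLOR_RGB2HSV);m=cv2.inRange(hsv,(20,140,90),(34,255,255));k,l,st,c=cv2.connectedComponentsWithStats(m)
    print(n,"yellow",[(st[i].tolist(),c[i].round(1).tolist()) for i in range(1,k) if st[i,4]>40])
    print(" model c2",[(t,proj(p,ball(F,2,t)).round(1).tolist()) for t in(-.08,-.04,0,.04,.2)],"c1",proj(p,ball(F,1,1.556)).round(1))
    for d in regions_of(p,"welded_bracket"):
        if d["score"]<.3: continue
        mm=d["pixels"].astype(np.uint8);q=cv2.minAreaRect(np.argwhere(mm)[:,::-1].astype(np.float32)); print(" br",round(d["score"],2),np.round(d["centre"]),np.round(q[0]),np.round(q[1]),round(q[2]),mm.sum())
    print(" blank",[(d["score"],np.round(d["centre"]).tolist()) for d in regions_of(p,"blank_tube")],"model",proj(p,nest(F,2,[0,0,.024])).round())
print(r.observe()["ft_force"],r.observe()["clock"])
E
```

```text
clock: 25.58
tool_pos: [0.3155, 0.4219, 0.2393]
tcp_rot: [2.825, -0.021, 1.569]
ft_force: [0.0, 1.5, 0.7]
width: 0.299
top yellow [([280, 79, 10, 22, 139], [285.1, 88.2]), ([363, 80, 13, 20, 143], [368.6, 88.2]), ([213, 83, 16, 17, 133], [219.8, 90.2]), ([442, 85, 11, 10, 89], [446.8, 89.5]), ([442, 96, 7, 10, 50], [445.0, 100.3]), ([79, 161, 11, 13, 97], [83.9, 166.1]), ([370, 197, 13, 24, 177], [375.4, 206.9]), ([507, 200, 11, 13, 102], [512.3, 205.4]), ([286, 226, 12, 22, 164], [292.2, 238.1])]
 model c2 [(-0.08, [376.4, 200.6]), (-0.04, [376.3, 201.6]), (0, [376.2, 202.5]), (0.04, [376.0, 203.6]), (0.2, [375.4, 208.2])] c1 [291.  242.3]
 br 0.88 [196. 274.] [194. 272.] [15. 37.] 90 592
 br 0.76 [371. 322.] [375. 324.] [18. 38.] 42 397
 br 0.75 [199. 338.] [201. 335.] [39. 20.] 52 468
 blank [(0.95, [367.0, 206.0])] model [372. 206.]
scene yellow [([581, 192, 13, 23, 168], [587.2, 201.1]), ([345, 203, 17, 30, 212], [353.4, 215.5]), ([280, 250, 14, 14, 151], [286.3, 256.1]), ([573, 296, 16, 15, 175], [580.9, 302.9]), ([561, 309, 18, 19, 154], [569.2, 318.3]), ([510, 341, 18, 16, 221], [518.3, 348.3]), ([80, 367, 19, 37, 380], [88.0, 382.0]), ([401, 406, 19, 21, 297], [410.2, 415.8]), ([270, 474, 17, 6, 74], [278.0, 477.1])]
 model c2 [(-0.08, [288.4, 262.0]), (-0.04, [287.8, 259.9]), (0, [287.2, 257.9]), (0.04, [286.5, 255.9]), (0.2, [284.0, 248.3])] c1 [350.9 209.3]
 br 0.97 [377. 201.] [376. 205.] [35. 18.] 6 516
 br 0.94 [425. 231.] [421. 229.] [21. 41.] 68 658
 br 0.87 [227. 267.] [226. 267.] [24. 41.] 28 716
 blank [(0.89, [295.0, 323.0]), (0.28, [366.0, 283.0])] model [294. 318.]
[0.55096989 0.73072826 0.05707605] 25.8833
```

The bracket is flat in the tray and the blank and bystanders are in place. The clamp_2 angle reads about 0.00 to 0.03 rad from three views, which is close to the limit. I have time, so I'll push it once more with shut fingers to make sure it bears.

```bash
python3 -m jog '1 0 0 4 0; 1 0 0 4 0; 1 0 0 3 0; 1 2.5 -4 0 -0.05; 1 2.5 -4 0 -0.05; 1 2.5 -4 0 -0.05; 1 2.5 -4 0 -0.03; 1 2 -4 0 0; 1 2 -4 0 0; 1 2 -4 0 0; 1 2 -4 0 0; 1 2 -4 0 0'; python3 -m jog '1 1.5 -4 0 0; 1 1.5 -4 0 0; 1 1.5 -4 0 0; 1 1.5 -4 0 0; 1 1 -4 0 0; 1 1 -3.5 0 0; 1 0 -1 0 0; 1 0 0 0 0'; python3 -c "
from bench import r;from h import *;s=r.observe();print(Ro.from_euler('xyz',s['tcp_rot']).as_matrix().round(3))"; python3 see.py w11
```

```text
clock: 26.88
tool_pos: [0.4975, 0.0733, 0.3446]
tcp_rot: [2.829, -0.002, 1.362]
ft_force: [0.2, -0.4, -0.1]
width: -0.002
clock: 27.55
tool_pos: [0.5691, -0.1853, 0.3431]
tcp_rot: [2.827, 0.001, 1.33]
ft_force: [-0.3, 0.8, 0.2]
width: 0.002
[[ 0.238  0.924  0.3  ]
 [ 0.971 -0.226 -0.075]
 [-0.001  0.309 -0.951]]
[ 523    0   93   85 2685] [567.79217877  32.8744879 ]
[ 257  171   38   90 2081] [275.30514176 221.66602595]
[507 325  22  32 369] [516.98644986 340.20054201]
[518 355  23  22 372] [529.3172043  365.62634409]
1.6 [247.  26.]
1.4 [247.  56.]
1.2 [249.  90.]
1.0 [252. 126.]
0.8 [256. 161.]
0.6 [261. 191.]
0.4 [267. 215.]
0.2 [272. 232.]
0.0 [277. 242.]
```

```bash
python3 -m jog '1 -0.4 -2 -2 0; 1 -0.4 -2 -2.5 0; 1 -0.3 0 -2.5 0; 1 -0.2 0 -2 0; 1 0 0 0 0'
```

```text
clock: 28.02
tool_pos: [0.5537, -0.224, 0.2525]
tcp_rot: [2.822, -0.001, 1.33]
ft_force: [-1.2, -0.5, -0.7]
width: 0.002
```

```bash
python3 -m jog '1 1.1 -0.1 -0.8 0; 1 1.0 -0.1 -0.7 0'; python3 -m jog '1 0.8 -0.12 -0.6 0; 1 0.6 -0.1 -0.45 0'
```

```text
clock: 28.18
tool_pos: [0.5744, -0.2245, 0.2389]
tcp_rot: [2.821, -0.001, 1.331]
ft_force: [0.1, 0.1, 0.4]
width: 0.004
clock: 28.35
tool_pos: [0.5927, -0.2261, 0.2297]
tcp_rot: [2.817, -0.001, 1.333]
ft_force: [0.3, 0.3, 0.4]
width: -0.003
```

```bash
python3 -m jog '1 0.4 -0.1 -0.3 0'; python3 -m jog '1 0.4 -0.1 -0.3 0';  python3 -m jog '1 0.4 -0.1 -0.3 0'
```

```text
clock: 28.43
tool_pos: [0.5952, -0.2266, 0.2281]
tcp_rot: [2.82, 0.001, 1.333]
ft_force: [-40.6, 8.8, 44.3]
width: -0.0
clock: 28.52
tool_pos: [0.595, -0.2266, 0.2281]
tcp_rot: [2.826, 0.003, 1.332]
ft_force: [-39.1, 10.1, 41.6]
width: -0.002
clock: 28.6
tool_pos: [0.5946, -0.2266, 0.2284]
tcp_rot: [2.831, 0.004, 1.331]
ft_force: [-27.9, 6.7, 27.8]
width: 0.0
```

It met a rigid ball with about 60 N along the closing direction and did not move further, so the clamp bears firmly. I back off and check once more.

```bash
python3 -m jog '1 -1 0.2 0.8 0; 1 -2 0.3 2 0; 1 -3 0.5 3 0; 1 -3 0.5 3 0; 1 -3 -1 2 0; 1 -3 -2 0 0; 1 -2 -2 0 0; 1 0 0 0 0; 1 0 0 0 0'; python3 see.py w12 | head -3; python3 - <<'E'
from h import *
from bench import imaging,spot_in,r
p=imaging.get_image("scene");s=r.observe()
for q in("blank_tube","welded_bracket","clamp_1_grip"): print(q,[(round(d["score"],2),np.round(d["centre"]).tolist()) for d in spot_in(p,q)])
print("model blank",proj(p,nest(F,2,[0,0,.024])).round(),"tray floor bracket mid",proj(p,[.45,.287,.03]).round())
print(s["tool_pos"],s["ft_force"],s["joint_vel"].round(3),s["clock"]); r.finish_job()
E
```

```text
clock: 29.35
tool_pos: [0.4269, -0.2624, 0.3515]
tcp_rot: [2.814, 0.012, 1.339]
ft_force: [-0.0, -0.2, 2.1]
width: 0.002
[594 173  46  43 527] [620.12523719 200.59582543]
[ 377  270   30   75 1358] [390.07731959 311.82989691]
[ 91 299  25  44 610] [104.01639344 325.45081967]
blank_tube [(0.64, [292.0, 321.0]), (0.63, [362.0, 228.0])]
welded_bracket [(0.91, [375.0, 202.0]), (0.77, [421.0, 231.0]), (0.66, [228.0, 272.0]), (0.59, [345.0, 339.0])]
clamp_1_grip [(0.9, [360.0, 230.0])]
model blank [294. 318.] tray floor bracket mid [427. 232.]
[ 0.42746077 -0.26162721  0.35072484] [0.23791385 0.33524147 0.5855044 ] [ 0.021  0.015 -0.013 -0.     0.005 -0.001] 29.45
the job is handed in; nothing more can be done
```

I moved the finished bracket from nest_1 into the near half of the tray, closed clamp_2 on the blank in nest_2, and handed the job in at 29.5 s. No verdict was reported.

**Last checks**
- **Bracket:** the view just after release shows it flat and ears up, clear of the earlier bracket. In the last pictures it was still in that spot, about 6 px from where I estimated it.
- **Blank:** it shows about 4 px from its expected place in the scene camera, so it still appears seated.
- **Clamp on the blank:** a final push of about 60 N along the closing direction moved it no further. The force on the blank after I let go was not measured.
- **Clamp of the empty nest:** I never touched it. It still showed open, at about 1.55 rad.
- **Robot:** it ended clear of everything, with nothing pressing on it.

**What failed or disagreed**
- **Fingertips:** they sit about 30 mm short of the reported tool point. Because of this, my first two grips on the clamp ball slipped and one push passed over it. I corrected for it after that.
- **Bracket levelling:** it would not turn level in the pads, even when pressed with up to about 80 N. I released it with its front edge on the tray floor and the rear tilted up an estimated 15 degrees, so it settled the last few millimetres on its own.
- **Clamp angle:** the picture estimates were 0.00 to 0.03 rad, close to the 0.04 limit.

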